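# Weigh the pipe stoppers on the dial scale

### The arm

A 7-joint arm with a two-finger parallel gripper is mounted at the origin on the work surface. World frame = base frame: x ahead of the robot, y to its left, z up, the work surface at z = 0. Lengths are in m, angles in rad, forces in N, time in s.
With the tool pointing down it reaches from about 0.425 to 0.875 m from the base axis. Payload 4.7 kg.
Tool frame: the origin (TCP) lies at the very end of the fingers, on their centre line; the grasp point (between the pads) lies 19 mm behind it; z points along the fingers, y is the line along which they close (so a half turn about z gives the same grasp; the last joint's range is limited). The gripper opens to 87 mm and grips with 3 to 60 N. Pads are 19 mm wide; open, the fingers measure 117 mm over their backs; the gripper's body (75 mm by 190 mm) begins 51 mm behind the grasp point.
Start: joints at [-1.259, 0.321, -0.07, 1.45, 0.023, 1.371, -0.057], TCP at [0.191, 0.621, 0.223] pointing down, gripper open.
Joint ranges: [-2.86, 2.86], [-0.3, 2.09], [-1.38, 1.24], [0.06, 2.45], [-1.56, 4.7], [0.09, 2.05], [-2.69, 2.69]. Speed limits (rad/s): [2.57, 2.57, 3.14, 3.14, 3.14, 3.14, 3.14].

### API

Orientations are given as a rotation vector (axis times angle).
In Python, from bench import ctrl, get_image, job gives the robot as it stands.
- The arm moves only by the shell command python3 -m crank 'ROWS' [FORCE]. ROWS is JSON, a list that holds one entry, the list of rows, each a list of 5 numbers: the shift along the tool's x, y, z in mm, then the turn about the tool's z in rad, then the closure, from -1 (fully open) to 1 (shut), so that 0 is half open. A call has 1 to 10 rows; each row shifts and turns the commanded pose from where the row before left it, along the tool's axes as they then stand; what a row does not reach is not made up. A row lasts 1/12 s, in which the tool goes at most 41.7 mm and 7.16 degrees, less where a joint would pass 70% of its speed; a pose out of reach is approached as far as the arm can. A call with a gripper value outside its range is refused whole. The fingers move at their own pace and stop on an object; FORCE is the grip in N (left out, the last holds). Time passes only in rows, so rows that do not move let the fingers close. It gives the time, the measured TCP pose, the force, the opening and the grip force at its end, in the units of the state.
- ctrl.get_state(): the state, without advancing time (a new reading comes with each control period).
- get_image(name): name is "scene" or "top" or "wrist"; returns a dict with "pixels" (480x640x3 uint8, red, green, blue), "fx", "fy", "cx", "cy" (pixels), "T" (4x4, takes a point from camera to world coordinates); the wrist camera has in their place "T_tool_cam" (4x4, takes a point from camera to tool coordinates, whose origin is the TCP and whose axes are the flange's). Camera axes: x right, y down, z forward; pixel columns grow to the right and rows downward; lengths in m; the calibration is good to about 2 mm. The wrist camera is an equidistant fisheye: a pixel r from the principal point sees the ray r / f radians off the axis. A picture is of the moment at which its call begins: read the wrist's pose just before it. There is no depth.
- job.close_job(): hands the job in; it is judged then, once.
The state is a dict: "time": time; "joint_positions": joint angles; "qd": joint speeds; "joint_torque": joint torques, N m; "position": TCP position; "tool_rot": TCP orientation; "ft_force": force on the tool from outside, world axes, zero at the start; "torque": the same for the moment, N m; "grip_width": opening from 0.0 (shut) to 1.0 (fully open); "grip_force": force on a finger pad.
Only numpy, scipy, OpenCV 4.12 (cv2) and the standard library are available. Lean on these libraries where they do the work, as an engineer would, in place of code of your own. Each camera call takes 0.05 s, during which the arm holds its last target. There are 200 camera calls.

### The job

Turn the knob on the scale's dial anticlockwise until the red peak pointer is fully back at its zero stop, and let go. Then weigh every stopper on the mat in order of size, the smallest first: stand it upright and well centred on the round pan so that no edge overhangs, let go of it for about two seconds, then stand it upright on the floor of the wooden tray. Finish with all the stoppers in the tray and the pointer still at zero; leave the screwdriver, jar and yellow bin alone.

Things in the scene. Friction and masses are not known exactly. Their poses are not given: they have to be found in the camera images.
- scale: fixed grey dial scale, casing 280 x 160 x 24 mm high; origin at the centre of its underside, on the table. Its x axis runs along the casing from the dial (centre at x = -72 mm) to the pan (centre at x = +80 mm); deck top at z = 24 mm.
- pan: the scale's round aluminium pan, 96 mm across, 5 mm thick, on a stiff spring (about 0.8 N per mm, 4 mm travel straight down); origin at the centre of its underside. It stands 10 mm clear above the deck when empty.
- pan_top (a point): centre of the pan's flat upper face, 34 mm above the table when the pan is empty.
- reset_knob (a joint): the black reset knob at the middle of the dial, which carries the red peak pointer: rad, 0 = at the zero stop, grows as it turns clockwise seen from above (up to 3.0). To reset, turn it anticlockwise seen from above until it meets its stop. It stays where it is left (friction about 0.04 N m).
- knob_grip (a point): on the knob's vertical axis, 49 mm above the table, the height to grip: an upright bar 40 mm long, 12 mm thick, from 33 to 59 mm above the table. The x axis of this point (level) runs along the bar towards the pointer; at zero it is the scale's x axis.
- mat: fixed dark green mat, 250 x 250 x 3 mm, where the stoppers stand at the start; origin at the centre of its underside.
- tray: fixed wooden tray for the weighed stoppers, 210 x 210 mm outside, 198 x 198 mm inside, walls 20 mm high, floor 6 mm thick; origin at the centre of its underside, sides along its x and y.
- stopper34: dark brown walnut organ-pipe stopper (may be absent), the smallest of the four kinds: a square block 34 x 34 x 22 mm high with a round knob handle 22 mm across and 26 mm high on top (48 mm in all), 60 g give or take a quarter; origin at the centre of its underside, z up through the knob, x and y along the block's sides.
- stopper42: pale maple organ-pipe stopper (may be absent), the second smallest of the four kinds: a square block 42 x 42 x 22 mm high with a round knob handle 22 mm across and 26 mm high on top (48 mm in all), 80 g give or take a quarter; origin at the centre of its underside, z up through the knob, x and y along the block's sides.
- stopper50: reddish-brown cherry organ-pipe stopper (may be absent), the second largest of the four kinds: a square block 50 x 50 x 22 mm high with a round knob handle 22 mm across and 26 mm high on top (48 mm in all), 110 g give or take a quarter; origin at the centre of its underside, z up through the knob, x and y along the block's sides.
- stopper58: golden-tan oak organ-pipe stopper (may be absent), the largest of the four kinds: a square block 58 x 58 x 22 mm high with a round knob handle 22 mm across and 26 mm high on top (48 mm in all), 150 g give or take a quarter; origin at the centre of its underside, z up through the knob, x and y along the block's sides.
- screwdriver: bystander: loose screwdriver with a red handle, lying beyond the scale; leave alone.
- jar: bystander: loose closed amber jar, 60 mm across, 90 mm high; origin under its centre; leave alone.
- yellow_bin: bystander: loose open yellow bin, 140 x 100 x 60 mm; origin under its centre; leave alone.
Not all that is in view belongs to the job. Leave any turquoise look-alike of the stopper58 alone.

How it is judged:
By the outcome, as a careful person would: the job done as asked, in the order asked, and still so for the second after the job is handed in, with the robot touching nothing.
Of stopper34, stopper42, stopper50, stopper58 only 3 to 4 are there at a start; the rules pass over those that are not, and their reading is None.
At some moment in a run one of stopper34, stopper42, stopper50, stopper58 may be knocked a few centimetres aside while the robot is not near it.
Once in a run the grip may slacken for a moment while it holds something.
It also fails if it takes over 210 s, if anything falls off the work surface, if the arm or the gripper's body presses on something with over 40 N, if the wrist force passes 120 N, or if a joint passes its speed limit or range.

## Working session

There is one attempt and no reset: what is moved stays moved. The work goes in short steps, Python scripts to look and compute and a shell command to move; the robot and the scene stay as the last step left them, time stands still between calls to the robot, and variables do not carry over. Pictures are saved under pics/ and viewed, at most 14 in all, crops included, and the job is handed in when it is done.

```bash
ls; mkdir -p pics; python3 - <<'E'
from bench import ctrl,get_image
import cv2,numpy as np
s=ctrl.get_state();print({k:np.round(v,3).tolist() for k,v in s.items()})
for n in("top","scene"):
    d=get_image(n);cv2.imwrite(f"pics/{n}0.png",d["pixels"][:,:,::-1]);print(n,d["fx"],d["cx"],d["cy"],np.round(d["T"],3).tolist())
E
```

```text
pics
{'time': 0.0, 'joint_positions': [-1.259, 0.322, -0.07, 1.452, 0.023, 1.371, -0.057], 'qd': [0.001, -0.0, -0.0, -0.002, 0.0, -0.002, -0.0], 'joint_torque': [-0.0, -49.128, -0.404, -31.253, -0.064, 0.044, 0.0], 'position': [0.191, 0.621, 0.221], 'tool_rot': [-0.466, -3.107, 0.003], 'ft_force': [-0.182, -0.27, 0.257], 'torque': [0.066, 0.001, -0.025], 'grip_force': 0.0, 'grip_width': 1.005}
top 514.5568797679533 324.98971725126376 234.946497765621 [[-0.048, -0.972, 0.228, 0.319], [-0.999, 0.048, -0.006, 0.07], [-0.005, -0.228, -0.974, 1.126], [0.0, 0.0, 0.0, 1.0]]
scene 502.27705720706456 325.04565563229164 236.80008304444925 [[-0.617, 0.414, -0.67, 1.383], [0.787, 0.346, -0.511, 0.668], [0.02, -0.842, -0.539, 0.697], [0.0, 0.0, 0.0, 1.0]]
```

View pics/top0.png

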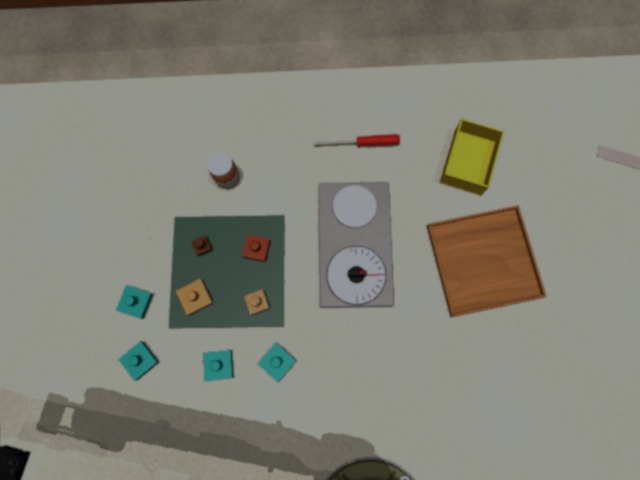

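View pics/scene0.png

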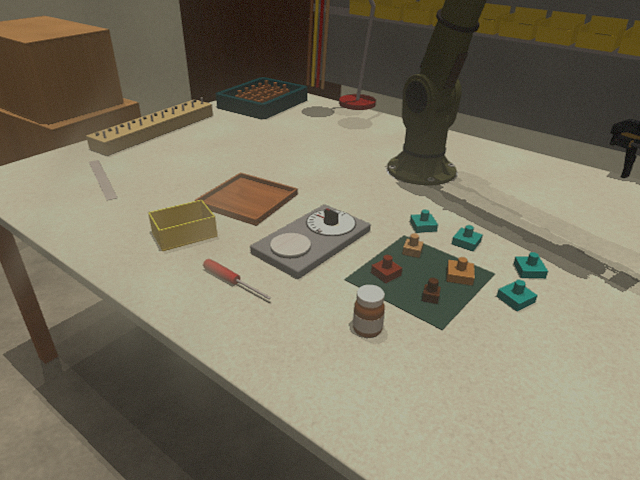

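The top view shows all four stoppers on the mat: 34 at (202,245), 50 at (256,247), 58 at (194,297) and 42 at (257,301). The pan is at (355,206), the knob at (356,274) with its pointer towards the image right (about 90° clockwise), and the tray at (486,262). The scene view agrees.

```bash
cat > h.py <<'E'
import cv2,numpy as np
from bench import ctrl,get_image
from scipy.spatial.transform import Rotation as Ro
def ray(d,u,v,z):
    T=d["T"];r=T[:3,:3]@[(u-d["cx"])/d["fx"],(v-d["cy"])/d["fy"],1]
    return (T[:3,3]+r*(z-T[2,3])/r[2])[:2]
def show(n,d): cv2.imwrite(f"pics/{n}.png",d["pixels"][:,:,::-1])
def blobs(m,amin=30):
    cs,_=cv2.findContours(m.astype(np.uint8),cv2.RETR_EXTERNAL,cv2.CHAIN_APPROX_NONE)
    return [c for c in cs if cv2.contourArea(c)>amin]
def stat():
    s=ctrl.get_state();x=Ro.from_rotvec(s["tool_rot"]).as_matrix()
    print("t%.1f"%s["time"],np.round(s["position"]*1000 if hasattr(s["position"],"shape") else np.array(s["position"])*1000,1),"toolx deg %.1f"%np.degrees(np.arctan2(x[1,0],x[0,0])),"tilt",np.round(x[:2,2],3),"w %.3f f %.1f"%(s["grip_width"],s["grip_force"]),np.round(s["ft_force"],1))
    return s,x
def topv(d):
    """stoppers: block outline area on the mat, handled at block mid height; tray; pan"""
    hsv=cv2.cvtColor(d["pixels"],cv2.COLOR_RGB2HSV);H,S,V=[hsv[:,:,i].astype(int) for i in range(3)]
    m=((H<25)|(H>170))&(S>90)&(V>35)
    for c in blobs(m,60):
        r=cv2.minAreaRect(c);u,v=r[0]
        print("warm",np.round(r[0],0),"xy",np.round(ray(d,u,v,.025)*1000),"size mm",np.round(np.array(r[1])*2.1),"V",V[int(v),int(u)], "meanHSV",hsv[cv2.drawContours(np.zeros(m.shape,np.uint8),[c],-1,1,-1)>0].mean(0).round())
    w=(S<30)&(V>150)
    return hsv
E
python3 - <<'E'
from h import *
d=get_image("top");hsv=topv(d);print(hsv[206,355],hsv[195,325],hsv[275,340],hsv[350,420],hsv[274,356],hsv[274,370])
H,S,V=[hsv[:,:,i].astype(int) for i in range(3)]
g=((V<V[195,325]+14)&(V>60)&(S<40)).astype(np.uint8)*0
roi=d["pixels"][170:320,300:410];cv2.imwrite("pics/scale.png",cv2.resize(roi[:,:,::-1],None,fx=4,fy=4))
E
```

```text
warm [256. 302.] xy [438. 217.] size mm [43. 43.] V 145 meanHSV [ 17. 120. 130.]
warm [194. 297.] xy [455. 350.] size mm [58. 62.] V 142 meanHSV [ 18. 140. 131.]
warm [201. 245.] xy [568. 336.] size mm [33. 34.] V 61 meanHSV [ 11. 167.  59.]
warm [256. 247.] xy [556. 216.] size mm [51. 50.] V 119 meanHSV [  7. 178. 101.]
warm [486. 260.] xy [ 503. -283.] size mm [202. 210.] V 124 meanHSV [ 13. 162. 123.]
warm [225. 175.] xy [728. 282.] size mm [29. 53.] V 86 meanHSV [ 12. 165.  68.]
warm [378. 140.] xy [794. -69.] size mm [23. 89.] V 134 meanHSV [  2. 198. 122.]
warm [469. 163.] xy [ 728. -272.] size mm [ 98. 115.] V 149 meanHSV [ 23. 196.  75.]
warm [476. 149.] xy [ 761. -290.] size mm [82. 97.] V 148 meanHSV [ 24. 218.  71.]
warm [94.  4.] xy [1188.  602.] size mm [ 17. 397.] V 59 meanHSV [ 11. 163.  49.]
[111  12 153] [  8   9 115] [114  16 157] [ 37  16 148] [150  10  25] [178  69 144]
```

View pics/scale.png

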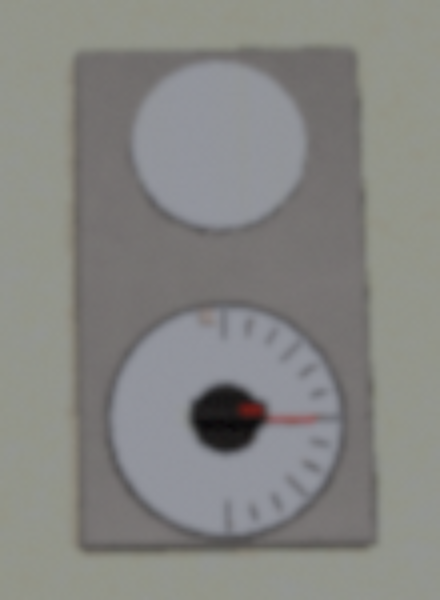

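The pointer points right at about 90° on the dial. The knob is at (356,274), and the zero tick is at the top, towards the pan.

```bash
python3 - <<'E'
from h import *
d=get_image("top");hsv=cv2.cvtColor(d["pixels"],cv2.COLOR_RGB2HSV).astype(int);H,S,V=[hsv[:,:,i] for i in range(3)]
m=(H>95)&(H<130)&(V>125);m[:170]=0;m[320:]=0;m[:,:300]=0;m[:,410:]=0
P=[]
for c,z in zip(sorted(blobs(m,500),key=lambda c:c[:,0,1].mean()),(.034,.026)):
    e=cv2.fitEllipse(cv2.convexHull(c));P.append(ray(d,*e[0],z)*1000);print(np.round(e[0],1),np.round(e[1],1),P[-1].round(1),"diam",np.array(e[1]).round(1)/514*1090)
v=P[0]-P[1];print("sep (152)",np.hypot(*v),"axis deg",np.degrees(np.arctan2(v[1],v[0])))
t=(((H<10)|(H>165))&(S>55));t[:262]=0;t[290:]=0;t[:,:345]=0;t[:,395:]=0
ys,xs=np.nonzero(t);tip=ray(d,xs.max(),ys[xs==xs.max()].mean(),.03)*1000;b=tip-P[1];print("tip",tip,"pointer deg",np.degrees(np.arctan2(b[1],b[0])),np.hypot(*b))
stat()
# tray corners
w=((H<25)&(S>90)&(V>35));w[:, :420]=0;w[:200]=0
c=max(blobs(w),key=cv2.contourArea);print("tray corners",[ray(d,*p,.02).round(3)*1000 for p in cv2.approxPolyDP(c,12,True)[:,0]])
E
```

```text
[354.4 205.6] [41.5 43.5] [637.9  -4.5] diam [88.00583658 92.24708171]
[356.  274.7] [56.2 57.3] [485.1   1. ] diam [119.17898833 121.51167315]
sep (152) 152.83925664812955 axis deg -2.0814258483018104
tip [483.75467856 -46.04476433] pointer deg -91.67949545797624 47.10473724929541
t0.2 [190.7 621.1 221.9] toolx deg 162.9 tilt [-0.    -0.001] w 0.997 f 0.0 [ 0.   0.7 -0.5]
tray corners [array([ 623., -368.]), array([ 587., -163.]), array([ 388., -198.]), array([ 420., -401.])]
```

```bash
python3 -m crank '[[[0,0,0,0.12,-1],[0,0,0,0.12,-1],[0,0,0,0.12,-1],[0,0,0,0.12,-1],[0,0,0,0.12,-1],[0,0,0,0.12,-1],[0,0,0,0.12,-1],[0,0,0,0.12,-1],[0,0,0,0.12,-1],[0,0,0,0.12,-1]]]'
python3 -m crank '[[[-30,15,0,0.102,-1],[-30,15,0,0,-1],[-30,15,0,0,-1],[-30,15,0,0,-1],[-30,15,0,0,-1],[-30,15,0,0,-1],[-30,15,0,0,-1],[-30,15,0,0,-1],[-30,15,0,0,-1],[-30,15,0,0,-1]]]'
python3 -m crank '[[[-30,15,0,0,-0.3],[-30,15,0,0,-0.3],[-30,15,0,0,-0.3],[-30,15,0,0,-0.3],[-30,15,0,0,-0.3],[-30,15,0,0,-0.3],[-30,15,0,0,-0.3],[-30,15,0,0,-0.3],[0,0,0,0,-0.3],[0,0,0,0,-0.3]]]'
python3 - <<'E'
from h import *
stat()
E
```

```text
time: 1.03
position: [0.1907, 0.6213, 0.2223]
tool_rot: [2.145, 2.295, -0.001]
ft_force: [-0.7, 0.1, -0.5]
grip_width: 1.002
grip_force: 0.0
time: 1.87
position: [0.3354, 0.3171, 0.2225]
tool_rot: [-2.253, -2.189, -0.0]
ft_force: [1.3, -0.4, -0.1]
grip_width: 1.001
grip_force: 0.0
time: 2.7
position: [0.4484, 0.0736, 0.2227]
tool_rot: [-2.258, -2.183, -0.001]
ft_force: [-0.0, 1.2, -0.0]
grip_width: 0.656
grip_force: 0.0
t2.7 [448.4  73.6 222.7] toolx deg 88.1 tilt [0.    0.001] w 0.656 f 0.0 [-0.   1.2 -0. ]
```

```bash
python3 -m crank '[[[-24,13,0,0,-0.3],[-24,13,0,0,-0.3],[-23.5,13,0,0,-0.3],[0,0,25,0,-0.3],[0,0,25,0,-0.3],[0,0,25,0,-0.3],[0,0,25,0,-0.3],[0,0,25,0,-0.3],[0,0,0,0,-0.3],[0,0,0,0,-0.3]]]'
python3 - <<'E'
from h import *
stat();d=get_image("wrist");show("w1",d);print(d["fx"],d["cx"],d["cy"],np.round(d["T_tool_cam"],3).tolist())
E
```

```text
time: 3.53
position: [0.4837, 0.0038, 0.0968]
tool_rot: [-2.251, -2.19, 0.004]
ft_force: [1.0, -0.1, 0.9]
grip_width: 0.651
grip_force: 0.0
t3.5 [483.7   3.8  96.8] toolx deg 88.4 tilt [-0.003 -0.001] w 0.651 f 0.0 [ 1.  -0.1  0.9]
371.64829954431775 314.56673558997926 238.40426368759108 [[0.0, -0.967, -0.255, 0.069], [1.0, 0.0, 0.001, 0.0], [-0.001, -0.255, 0.967, -0.161], [0.0, 0.0, 0.0, 1.0]]
```

View pics/w1.png

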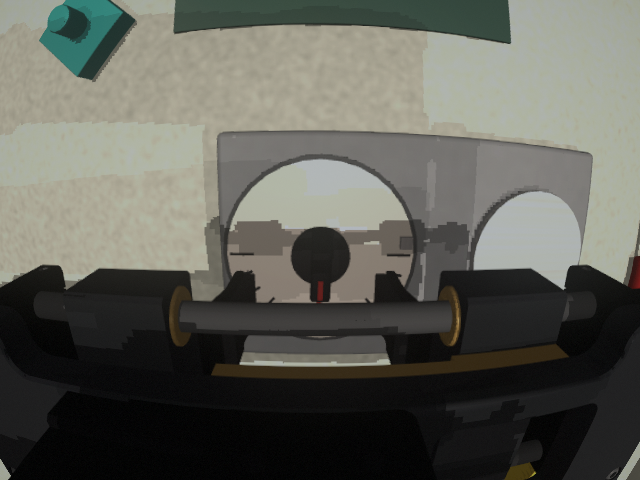

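The knob lies centred between the fingers at about (320,260), with the pointer towards me (the tool's -x side). I'll descend, grip and turn.

```bash
python3 -m crank '[[[2,1,21,0,-0.3],[0,0,21,0,-0.3],[0,0,21,0,-0.3],[0,0,0,0,-0.3],[0,0,0,0,1],[0,0,0,0,1],[0,0,0,0,1],[0,0,0,0,1],[0,0,0,0,1],[0,0,0,0,1]]]' 15
python3 -m crank '[[[0,0,0,-0.09,1],[0,0,0,-0.09,1],[0,0,0,-0.09,1],[0,0,0,-0.09,1],[0,0,0,-0.09,1],[0,0,0,-0.09,1],[0,0,0,-0.09,1],[0,0,0,-0.09,1],[0,0,0,-0.09,1],[0,0,0,-0.09,1]]]'
python3 -m crank '[[[0,0,0,-0.09,1],[0,0,0,-0.09,1],[0,0,0,-0.09,1],[0,0,0,-0.09,1],[0,0,0,-0.09,1],[0,0,0,-0.09,1],[0,0,0,-0.06,1],[0,0,0,-0.03,1],[0,0,0,0,1],[0,0,0,0,1]]]'
python3 - <<'E'
from h import *
s,_=stat();print(np.round(s["torque"],3))
E
```

```text
time: 4.42
position: [0.4864, 0.0049, 0.0352]
tool_rot: [2.253, 2.189, 0.002]
ft_force: [-0.6, -0.1, 0.5]
grip_width: 0.277
grip_force: 0.0
time: 5.25
position: [0.4844, 0.0035, 0.0349]
tool_rot: [-1.071, -2.95, 0.003]
ft_force: [-7.1, -2.3, 9.1]
grip_width: 0.137
grip_force: 15.0
time: 6.08
position: [0.4836, 0.0015, 0.0349]
tool_rot: [-0.112, -3.134, 0.005]
ft_force: [-7.4, -6.2, 10.5]
grip_width: 0.136
grip_force: 15.0
t6.1 [483.6   1.5  34.9] toolx deg 175.9 tilt [-0.005 -0.003] w 0.136 f 15.0 [-7.4 -6.2 10.5]
[-1.474  1.739 -0.009]
```

```bash
python3 -m crank '[[[0,0,0,-0.03,1],[0,0,0,-0.03,1],[0,0,0,-0.03,1],[0,0,0,-0.03,1],[0,0,0,0,1],[0,0,0,0,1]]]'
python3 - <<'E'
from h import *
s,_=stat();print(np.round(s["torque"],3))
E
```

```text
time: 6.58
position: [0.4838, 0.0014, 0.0348]
tool_rot: [0.073, -3.136, 0.004]
ft_force: [-6.7, -7.5, 10.6]
grip_width: 0.143
grip_force: 15.0
t6.6 [483.8   1.4  34.8] toolx deg -177.3 tilt [-0.005 -0.003] w 0.143 f 15.0 [-6.7 -7.5 10.6]
[-1.518  1.486 -0.364]
```

```bash
python3 -m crank '[[[0,0,0,0,-0.3],[0,0,0,0,-0.3],[0,0,0,0,-0.3],[0,0,0,0,-0.3],[0,0,-20,0,-0.3],[0,0,-35,0,-0.3],[0,0,-35,0.047,-0.3],[0,0,-35,0,-0.3],[0,0,-35,0,-0.3],[0,30,0,0,-0.3]]]'
python3 -m crank '[[[-8,31,0,0,-0.3],[-8,31,0,0,-0.3],[-8,31,0,0,-0.3],[-8,31,0,0,-0.3],[-8,31,0,0,-0.3],[-8,31,0,0,-0.3],[-8,31,0,0,-0.3],[-8,31,0,0,-0.3],[-8,31,0,0,-0.3],[-8,31,0,0,-0.3]]]'
python3 -m crank '[[[0,0,15,0,-0.3],[0,0,15,0,-0.3],[0,0,10,0,-0.3],[0,0,0,0,-0.3],[0,0,0,0,-0.3]]]'
cat >> h.py <<'E'
def wray(d,s,u,v,z):
    M=Ro.from_rotvec(s["tool_rot"]).as_matrix();T=d["T_tool_cam"]
    p=np.array([u-d["cx"],v-d["cy"]]);r=np.hypot(*p);a=r/d["fx"]
    k=M@T[:3,:3]@np.r_[np.sin(a)*p/max(r,1e-9),np.cos(a)]
    o=np.array(s["position"])+M@T[:3,3]
    return (o+k*(z-o[2])/k[2])[:2]*1000
def wproj(d,s,P):
    M=Ro.from_rotvec(s["tool_rot"]).as_matrix();T=d["T_tool_cam"]
    q=T[:3,:3].T@(M.T@(np.asarray(P)-np.array(s["position"]))-T[:3,3])
    a=np.arctan2(np.hypot(*q[:2]),q[2]);return np.array([d["cx"],d["cy"]])+d["fx"]*a*q[:2]/np.hypot(*q[:2])
E
python3 - <<'E'
from h import *
s,_=stat();d=get_image("wrist");show("w2",d);print("expected 34 at",wproj(d,s,[.568,.336,.051]))
t=get_image("top");topv(t);p=t["pixels"][235:310,310:400];h=t["pixels"]
cv2.imwrite("pics/knob.png",np.hstack([cv2.resize(p[:,:,::-1],(360,300)),cv2.resize(d["pixels"][:,:,::-1],(400,300))]))
E
```

```text
time: 7.42
position: [0.4907, 0.0298, 0.2023]
tool_rot: [0.008, 3.129, 0.002]
ft_force: [1.6, -0.3, -0.1]
grip_width: 0.645
grip_force: 0.0
time: 8.25
position: [0.5648, 0.3473, 0.1944]
tool_rot: [0.007, -3.141, -0.001]
ft_force: [-0.3, 0.7, 1.1]
grip_width: 0.651
grip_force: 0.0
time: 8.67
position: [0.5646, 0.3447, 0.1541]
tool_rot: [0.005, -3.141, 0.001]
ft_force: [-0.2, 0.1, 0.3]
grip_width: 0.653
grip_force: 0.0
t8.7 [564.6 344.7 154.1] toolx deg -179.8 tilt [-0.001 -0.001] w 0.653 f 0.0 [-0.2  0.1  0.3]
expected 34 at [303.7112815  241.74396537]
warm [256. 302.] xy [438. 217.] size mm [44. 43.] V 116 meanHSV [ 16. 123. 108.]
warm [200. 294.] xy [461. 338.] size mm [58. 34.] V 147 meanHSV [ 16. 142. 131.]
warm [256. 248.] xy [556. 216.] size mm [51. 51.] V 97 meanHSV [  7. 180.  93.]
warm [199. 245.] xy [568. 339.] size mm [33. 36.] V 37 meanHSV [ 12. 160.  42.]
warm [486. 260.] xy [ 503. -283.] size mm [202. 210.] V 144 meanHSV [ 13. 157. 144.]
warm [226. 175.] xy [727. 281.] size mm [28. 53.] V 104 meanHSV [ 12. 161.  82.]
warm [378. 140.] xy [794. -69.] size mm [23. 89.] V 156 meanHSV [  1. 194. 142.]
warm [469. 163.] xy [ 727. -271.] size mm [ 97. 113.] V 171 meanHSV [ 23. 189.  89.]
warm [475. 152.] xy [ 753. -287.] size mm [ 82. 112.] V 171 meanHSV [ 24. 212.  85.]
warm [94.  4.] xy [1188.  603.] size mm [ 17. 395.] V 70 meanHSV [ 11. 156.  60.]
```

View pics/knob.png

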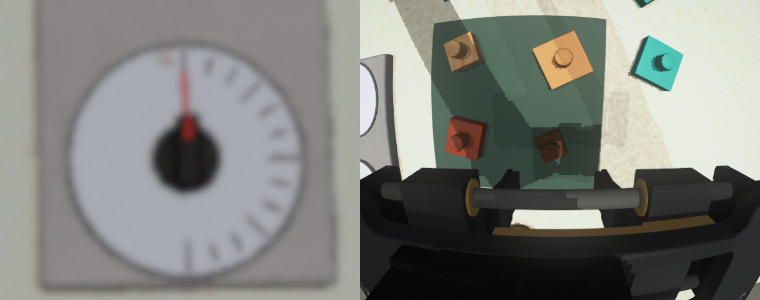

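The pointer now sits at the zero mark. In the wrist view stopper34 is near (305,237), close to the predicted spot. I'll measure it in the wrist camera.

```bash
cat >> h.py <<'E'
def wfind(xy,half,z0=.003,name=None):
    """stopper under the wrist camera near xy (mm): silhouette rays on the plane of block mid height"""
    s,_=stat();d=get_image("wrist");hsv=cv2.cvtColor(d["pixels"],cv2.COLOR_RGB2HSV).astype(int);H,S,V=[hsv[:,:,i] for i in range(3)]
    m=((H<25)|(H>170))&(S>75)&(V>12)
    m[255:]=m[255:]&(V[255:]>30)
    m=cv2.morphologyEx(m.astype(np.uint8),cv2.MORPH_OPEN,np.ones((3,3)))
    best=None
    for c in blobs(m,150):
        w=np.array([wray(d,s,u,v,z0+.011) for u,v in c[:,0]],np.float32);r=cv2.minAreaRect(w)
        e=np.hypot(*(np.array(r[0])-xy))
        if best is None or e<best[0]: best=(e,r,c[:,0].min(0),c[:,0].max(0))
    e,r,a,b=best;p=np.array(s["position"])*1000
    print("found",np.round(r[0],1),"size",np.round(r[1],1),"ang",round(r[2],1),"px",a,b,"-> shift tool xy (if tool x=-X)",np.round([p[0]-r[0][0],r[0][1]-p[1]],1))
    if name: show(name,d)
E
python3 - <<'E'
from h import *
wfind([568,336],17)
E
```

```text
t8.8 [565.5 345.  155.7] toolx deg -179.8 tilt [0.001 0.001] w 0.649 f 0.0 [ 0.   0.7 -0.8]
found [571.3 336.5] size [38.3 35.6] ang 21.7 px [280 205] [330 258] -> shift tool xy (if tool x=-X) [-5.8 -8.5]
```

```bash
python3 -m crank '[[[-5.8,-8.5,20,0,-0.3],[0,0,30,0,-0.3],[0,0,30,0,-0.3],[0,0,25,0,-0.3],[0,0,21,0,-0.3],[0,0,0,0,-0.3],[0,0,0,0,1],[0,0,0,0,1],[0,0,0,0,1],[0,0,0,0,1]]]' 15
python3 -m crank '[[[0,0,0,0,1],[0,0,0,0,1],[0,0,0,0,1],[0,0,0,0,1],[0,0,0,0,1],[0,0,-15,0,1],[0,0,-30,0,1],[0,0,-30,0,1],[0,0,-25,0,1],[0,0,0,0,1]]]'
python3 - <<'E'
from h import *
wfind([571,336],17,.1,"w3")
E
```

```text
time: 9.65
position: [0.572, 0.3373, 0.0309]
tool_rot: [-0.005, 3.139, 0.003]
ft_force: [-1.2, 0.9, -0.0]
grip_width: 0.431
grip_force: 0.0
time: 10.48
position: [0.5738, 0.338, 0.1347]
tool_rot: [-0.005, 3.134, 0.008]
ft_force: [1.3, -0.0, 0.5]
grip_width: 0.249
grip_force: 15.0
t10.5 [573.8 338.  134.7] toolx deg -179.8 tilt [0.008 0.005] w 0.249 f 15.0 [ 1.3 -0.   0.5]
found [575.3 336.1] size [37.7 37.8] ang 21.7 px [271 234] [347 302] -> shift tool xy (if tool x=-X) [-1.5 -1.9]
```

View pics/w3.png

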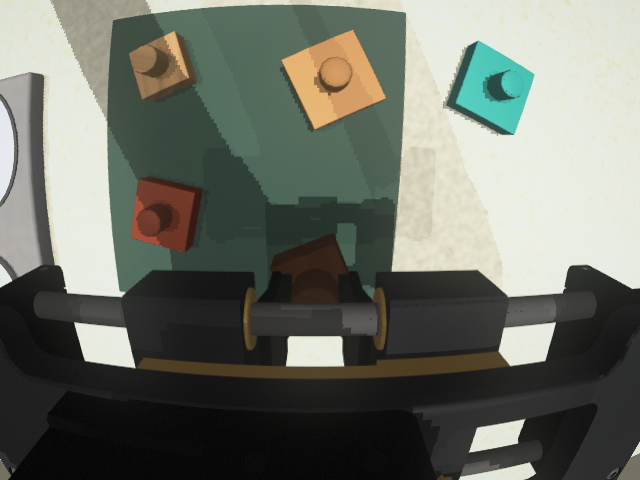

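Stopper34 is held upright by its handle at about (310,270). I'll carry it to the pan.

```bash
python3 -m crank '[[[-5.4,-28.5,0,0,1],[-5.4,-28.5,0,0,1],[-5.4,-28.5,0,0,1],[-5.4,-28.5,0,0,1],[-5.4,-28.5,0,0,1],[-5.4,-28.5,0,0,1],[-5.4,-28.5,0,0,1],[-5.4,-28.5,0,0,1],[-5.4,-28.5,0,0,1],[-5.4,-28.5,0,0,1]]]'
python3 -m crank '[[[-5.4,-28.5,0,0,1],[-5.4,-28.5,0,0,1],[0,0,0,0,1],[0,0,20,0,1],[0,0,20,0,1],[0,0,15,0,1],[0,0,0,0,1],[0,0,0,0,1]]]'
python3 - <<'E'
from h import *
wfind([638,-4],17,.05,"w4")
d=get_image("wrist");s=ctrl.get_state()
hsv=cv2.cvtColor(d["pixels"],cv2.COLOR_RGB2HSV).astype(int)
E
```

```text
time: 11.37
position: [0.6245, 0.0502, 0.1266]
tool_rot: [0.005, -3.139, 0.001]
ft_force: [1.3, 0.2, -0.3]
grip_width: 0.246
grip_force: 15.0
time: 12.03
position: [0.635, -0.0052, 0.0716]
tool_rot: [0.005, -3.138, 0.001]
ft_force: [0.6, -0.0, 0.3]
grip_width: 0.248
grip_force: 15.0
t12.0 [635.   -5.2  71.6] toolx deg -179.8 tilt [-0.004 -0.001] w 0.248 f 15.0 [ 0.6 -0.   0.3]
found [629.3  -8.5] size [31.  37.5] ang 0.2 px [271 243] [347 302] -> shift tool xy (if tool x=-X) [ 5.7 -3.3]
```

View pics/w4.png

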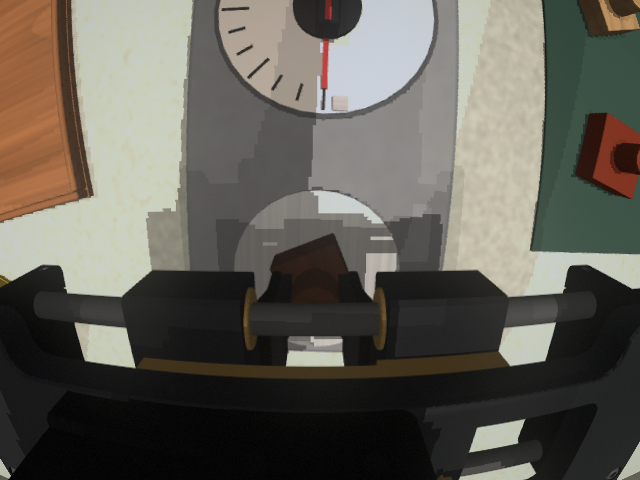

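The stopper is above the pan. The pan spans columns 234–399, so it's centred on the tool. I'll check the near pan edge, row 190, along X.

```bash
python3 - <<'E'
from h import *
s,_=stat();d=get_image("wrist")
print(wray(d,s,317,190,.034)+[48,0],wray(d,s,234,265,.034),wray(d,s,399,265,.034), wray(d,s,271,243,.05))
E
```

```text
t12.1 [636.9  -5.2  73.9] toolx deg -179.8 tilt [ 0.001 -0.   ] w 0.245 f 15.0 [-1.  -0.9  0.4]
[641.92102596  -4.63693303] [637.36955408 -52.67163826] [637.04423347  43.364141  ] [619.52425721 -28.52156339]
```

```bash
python3 -m crank '[[[-3.5,0.5,4,0,1],[0,0,4,0,1],[0,0,2,0,1],[0,0,0,0,1],[0,0,0,0,1]]]'
python3 - <<'E'
from h import *
for i in range(3): stat();get_image("top")
E
```

```text
time: 12.6
position: [0.64, -0.0048, 0.0634]
tool_rot: [0.005, -3.141, 0.0]
ft_force: [-0.5, -0.7, 0.2]
grip_width: 0.244
grip_force: 15.0
t12.6 [640.   -4.8  63.4] toolx deg -179.8 tilt [-0. -0.] w 0.244 f 15.0 [-0.5 -0.7  0.2]
t12.7 [640.1  -4.7  63.6] toolx deg -179.8 tilt [-0.  0.] w 0.250 f 15.0 [-0.6 -0.   0.4]
t12.7 [640.2  -4.8  63.7] toolx deg -179.8 tilt [0. 0.] w 0.249 f 15.0 [ 0.5 -0.6 -0.6]
```

```bash
python3 -m crank '[[[0,0,1.5,0,1],[0,0,0,0,1],[0,0,0,0,-0.3],[0,0,0,0,-0.3],[0,0,0,0,-0.3],[0,0,0,0,-0.3],[0,0,0,0,-0.3],[0,0,0,0,-0.3],[0,0,-30,0,-0.3],[0,0,-30,0,-0.3]]]'
python3 -m crank '[[[0,0,-30,0,-0.3],[0,0,0,0,-0.3],[0,0,0,0,-0.3],[0,0,0,0,-0.3],[0,0,0,0,-0.3],[0,0,0,0,-0.3],[0,0,0,0,-0.3],[0,0,0,0,-0.3],[0,0,0,0,-0.3],[0,0,0,0,-0.3]]]' >/dev/null
python3 - <<'E'
from h import *
wfind([640,-5],17,.033,"w5")
E
python3 -m crank '[[[0,0,0,0,-0.3],[0,0,0,0,-0.3],[0,0,0,0,-0.3],[0,0,0,0,-0.3],[0,0,0,0,-0.3],[0,0,0,0,-0.3],[0,0,0,0,-0.3],[0,0,0,0,-0.3],[0,0,0,0,-0.3],[0,0,0,0,-0.3]]]'
```

```text
time: 13.58
position: [0.6383, -0.0047, 0.1206]
tool_rot: [0.005, -3.137, 0.001]
ft_force: [0.8, 0.1, 1.0]
grip_width: 0.643
grip_force: 0.0
t14.4 [640.   -4.7 151.8] toolx deg -179.8 tilt [-0. -0.] w 0.647 f 0.0 [0.6 0.4 0.5]
found [642.  -5.] size [36.2 34.5] ang 22.5 px [286 209] [343 264] -> shift tool xy (if tool x=-X) [-2.  -0.3]
time: 15.3
position: [0.6401, -0.0047, 0.1521]
tool_rot: [-0.005, 3.141, 0.0]
ft_force: [0.2, 1.0, -0.2]
grip_width: 0.65
grip_force: 0.0
```

View pics/w5.png

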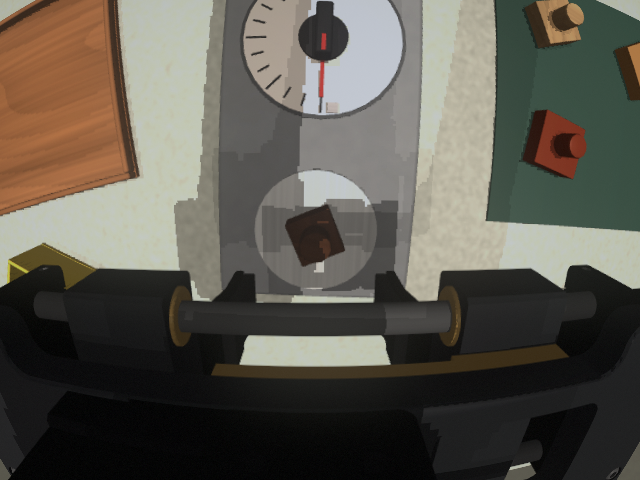

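Stopper34 stands upright and centred on the pan (pan centre ≈(315,230)). After more than 2 s I'll regrip it and carry it to the tray.

```bash
python3 -m crank '[[[-1,0,30,0,-0.3],[0,0,30,0,-0.3],[0,0,20,0,-0.3],[0,0,10.5,0,-0.3],[0,0,0,0,-0.3],[0,0,0,0,1],[0,0,0,0,1],[0,0,0,0,1],[0,0,0,0,1],[0,0,0,0,1]]]'
python3 -m crank '[[[0,0,0,0,1],[0,0,0,0,1],[0,0,0,0,1],[0,0,-10,0,1],[0,0,-30,0,1],[0,0,-30,0,1],[8,-31.7,0,0,1],[8,-31.7,0,0,1],[8,-31.7,0,0,1],[8,-31.7,0,0,1]]]'
python3 -m crank '[[[8,-31.7,0,0,1],[8,-31.7,0,0,1],[8,-31.7,0,0,1],[8,-31.7,0,0,1],[8,-31.7,0,0,1],[8,-31.7,0,0,1],[0,0,0,0,1],[0,0,20,0,1],[0,0,0,0,1],[0,0,0,0,1]]]'
python3 - <<'E'
from h import *
s,_=stat();wfind([560,-321],17,.085);d=get_image("wrist");hsv=cv2.cvtColor(d["pixels"],cv2.COLOR_RGB2HSV)
show("w6",d)
E
```

```text
time: 16.13
position: [0.6418, -0.0047, 0.0627]
tool_rot: [-0.005, 3.14, 0.001]
ft_force: [-0.3, -0.5, 0.3]
grip_width: 0.354
grip_force: 0.0
time: 16.97
position: [0.6091, -0.1329, 0.1325]
tool_rot: [-0.006, 3.141, 0.0]
ft_force: [0.6, 0.6, -1.7]
grip_width: 0.245
grip_force: 15.0
time: 17.8
position: [0.5614, -0.3209, 0.1108]
tool_rot: [0.006, -3.139, -0.003]
ft_force: [0.9, 1.0, -0.9]
grip_width: 0.242
grip_force: 15.0
t17.8 [ 561.4 -320.9  110.8] toolx deg -179.8 tilt [-0.002  0.002] w 0.242 f 15.0 [ 0.9  1.  -0.9]
t17.8 [ 561.4 -320.9  110.8] toolx deg -179.8 tilt [-0.002  0.002] w 0.242 f 15.0 [ 0.9  1.  -0.9]
found [ 517.6 -296.6] size [173.  150.2] ang 8.7 px [197  15] [507 350] -> shift tool xy (if tool x=-X) [43.8 24.4]
```

View pics/w6.png

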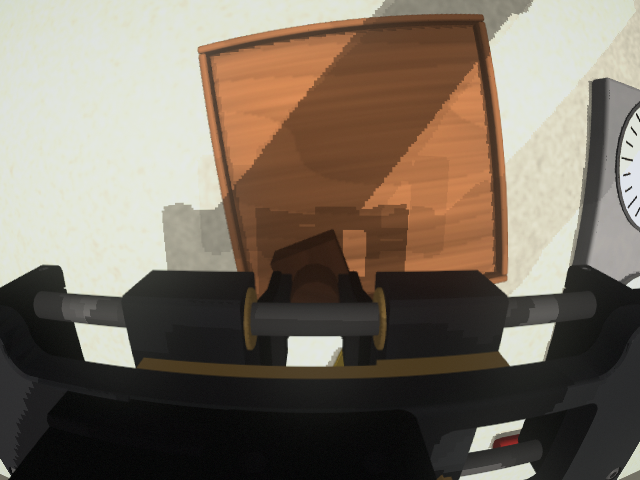

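The tray is empty and the stopper is over its far-right quadrant. I'll lower it.

```bash
python3 -m crank '[[[0,0,30,0,1],[0,0,25,0,1],[0,0,10,0,1],[0,0,5,0,1],[0,0,4,0,1],[0,0,0,0,1],[0,0,0,0,1]]]'
python3 - <<'E'
from h import *
for i in range(2): stat();get_image("top")
E
```

```text
time: 18.48
position: [0.563, -0.3225, 0.0389]
tool_rot: [-0.005, 3.14, -0.001]
ft_force: [0.2, 0.1, -1.1]
grip_width: 0.253
grip_force: 15.0
t18.5 [ 563.  -322.5   38.9] toolx deg -179.8 tilt [ 0.002 -0.001] w 0.253 f 15.0 [ 0.2  0.1 -1.1]
t18.5 [ 563.  -322.5   39. ] toolx deg -179.8 tilt [ 0.002 -0.001] w 0.246 f 15.0 [-0.3 -0.2 -1. ]
```

```bash
python3 -m crank '[[[0,0,3,0,1],[0,0,0,0,1],[0,0,0,0,-0.3],[0,0,0,0,-0.3],[0,0,0,0,-0.3],[0,0,0,0,-0.3],[0,0,0,0,-0.3],[0,0,0,0,-0.3],[0,0,-30,0,-0.3],[0,0,-35,0,-0.3]]]'
python3 -m crank '[[[0,0,-35,0,-0.3],[0,0,-20,0,-0.3],[7,30,0,0,-0.3],[7,30,0,0,-0.3],[7,30,0,0,-0.3],[7,30,0,0,-0.3],[7,30,0,0,-0.3],[7,30,0,0,-0.3],[7,30,0,0,-0.3],[7,30,0,0,-0.3]]]'
python3 -m crank '[[[7,30,0,0,-0.3],[7,30,0,0,-0.3],[7,30,0,0,-0.3],[7,30,0,0,-0.3],[7,30,0,0,-0.3],[7,30,0,0,-0.3],[7,30,0,0,-0.3],[7,30,0,0,-0.3],[7,30,0,0,-0.3],[0,0,0,0,-0.3]]]'
python3 -m crank '[[[0,0,0,0,-0.3],[0,0,0,0,-0.3]]]' >/dev/null
python3 - <<'E'
from h import *
wfind([438,217],21)
d=get_image("top");topv(d)
E
```

```text
time: 19.42
position: [0.5599, -0.3206, 0.0972]
tool_rot: [0.005, -3.135, -0.004]
ft_force: [0.6, 0.2, 1.0]
grip_width: 0.64
grip_force: 0.0
time: 20.25
position: [0.5048, -0.0809, 0.1547]
tool_rot: [-0.005, 3.141, 0.0]
ft_force: [0.7, 1.0, 0.1]
grip_width: 0.651
grip_force: 0.0
time: 21.08
position: [0.4393, 0.1944, 0.1547]
tool_rot: [0.019, -3.141, -0.005]
ft_force: [0.5, 0.2, 0.5]
grip_width: 0.653
grip_force: 0.0
t21.2 [441.7 186.9 154.6] toolx deg -179.8 tilt [ 0.    -0.001] w 0.653 f 0.0 [-0.4 -0.4  0.4]
found [441.  218.1] size [46.9 43.5] ang 18.3 px [322 193] [383 257] -> shift tool xy (if tool x=-X) [ 0.7 31.2]
warm [189. 299.] xy [450. 361.] size mm [60. 38.] V 147 meanHSV [ 18. 136. 139.]
warm [266. 242.] xy [567. 193.] size mm [28. 16.] V 123 meanHSV [  7. 165.  89.]
warm [486. 260.] xy [ 503. -283.] size mm [201. 212.] V 133 meanHSV [ 13. 160. 130.]
warm [462. 184.] xy [ 678. -249.] size mm [99. 32.] V 78 meanHSV [ 23. 198.  81.]
warm [226. 175.] xy [727. 281.] size mm [28. 53.] V 94 meanHSV [ 12. 162.  75.]
warm [378. 140.] xy [794. -69.] size mm [23. 89.] V 144 meanHSV [  1. 196. 132.]
warm [475. 152.] xy [ 754. -287.] size mm [ 83. 110.] V 159 meanHSV [ 23. 214.  77.]
warm [92.  4.] xy [1188.  607.] size mm [ 17. 388.] V 62 meanHSV [ 11. 159.  54.]
```

```bash
python3 -m crank '[[[1,31,20,0,-0.3],[0,0,30,0,-0.3],[0,0,30,0,-0.3],[0,0,25,0,-0.3],[0,0,20,0,-0.3],[0,0,0,0,-0.3],[0,0,0,0,1],[0,0,0,0,1],[0,0,0,0,1],[0,0,0,0,1]]]' 15
python3 -m crank '[[[0,0,0,0,1],[0,0,0,0,1],[0,0,0,0,1],[0,0,0,0,1],[0,0,0,0,1]]]'
python3 -m crank '[[[0,0,-15,0,1],[0,0,-30,0,1],[0,0,-30,0,1],[0,0,-25,0,1],[0,0,0,0,1],[0,0,0,0,1]]]'
python3 - <<'E'
from h import *
wfind([441,218],21,.1)
E
```

```text
time: 22.18
position: [0.4417, 0.2191, 0.0312]
tool_rot: [-0.004, 3.139, 0.003]
ft_force: [-0.5, 0.3, -0.3]
grip_width: 0.431
grip_force: 0.0
time: 22.6
position: [0.4408, 0.2188, 0.0302]
tool_rot: [-0.005, 3.141, 0.001]
ft_force: [-0.6, -1.1, 4.3]
grip_width: 0.245
grip_force: 15.0
time: 23.1
position: [0.4412, 0.2192, 0.1307]
tool_rot: [-0.005, 3.139, 0.003]
ft_force: [0.0, 0.1, -1.3]
grip_width: 0.248
grip_force: 15.0
t23.1 [441.2 219.2 130.7] toolx deg -179.8 tilt [0.002 0.002] w 0.248 f 15.0 [ 0.   0.1 -1.3]
found [438.9 216.3] size [40.8 45. ] ang 18.1 px [261 225] [353 302] -> shift tool xy (if tool x=-X) [ 2.3 -2.9]
```

```bash
python3 -m crank '[[[-19.9,-22.4,0,0,1],[-19.9,-22.4,0,0,1],[-19.9,-22.4,0,0,1],[-19.9,-22.4,0,0,1],[-19.9,-22.4,0,0,1],[-19.9,-22.4,0,0,1],[-19.9,-22.4,0,0,1],[-19.9,-22.4,0,0,1],[-19.9,-22.4,0,0,1],[-19.9,-22.4,0,0,1]]]'
python3 -m crank '[[[0,0,0,0,1],[0,0,20,0,1],[0,0,20,0,1],[0,0,18,0,1],[0,0,0,0,1],[0,0,0,0,1],[0,0,0,0,1]]]'
python3 - <<'E'
from h import *
wfind([640,-5],21,.045)
E
```

```text
time: 23.98
position: [0.6395, -0.0059, 0.1269]
tool_rot: [0.005, -3.138, 0.001]
ft_force: [-0.4, 0.1, -1.1]
grip_width: 0.249
grip_force: 15.0
time: 24.57
position: [0.64, -0.0048, 0.0715]
tool_rot: [0.005, -3.141, 0.0]
ft_force: [-0.6, -1.3, -1.4]
grip_width: 0.251
grip_force: 15.0
t24.6 [640.   -4.8  71.5] toolx deg -179.8 tilt [-0. -0.] w 0.251 f 15.0 [-0.6 -1.3 -1.4]
found [636.3  -7.6] size [39.6 43.9] ang 18.1 px [261 226] [353 302] -> shift tool xy (if tool x=-X) [ 3.8 -2.8]
```

```bash
python3 -m crank '[[[0,0,4,0,1],[0,0,3.5,0,1],[0,0,2,0,1],[0,0,0,0,1],[0,0,0,0,-0.3],[0,0,0,0,-0.3],[0,0,0,0,-0.3],[0,0,0,0,-0.3],[0,0,0,0,-0.3],[0,0,0,0,-0.3]]]'
python3 -m crank '[[[0,0,-30,0,-0.3],[0,0,-30,0,-0.3],[0,0,-30,0,-0.3],[0,0,0,0,-0.3],[0,0,0,0,-0.3],[0,0,0,0,-0.3],[0,0,0,0,-0.3],[0,0,0,0,-0.3],[0,0,0,0,-0.3],[0,0,0,0,-0.3]]]' >/dev/null
python3 - <<'E'
from h import *
wfind([640,-5],21,.033)
E
python3 -m crank '[[[0,0,0,0,-0.3],[0,0,0,0,-0.3],[0,0,0,0,-0.3],[0,0,0,0,-0.3],[0,0,0,0,-0.3],[0,0,0,0,-0.3],[0,0,0,0,-0.3],[0,0,0,0,-0.3],[0,0,0,0,-0.3],[0,0,0,0,-0.3]]]'
```

```text
time: 25.45
position: [0.6402, -0.0047, 0.0622]
tool_rot: [-0.005, 3.141, 0.0]
ft_force: [0.4, -0.4, -0.5]
grip_width: 0.602
grip_force: 0.0
t26.3 [639.7  -4.8 151.2] toolx deg -179.8 tilt [-0.001 -0.   ] w 0.650 f 0.0 [-0.3 -0.6  0.2]
found [640.3  -5.8] size [46.4 43. ] ang 18.2 px [279 200] [349 272] -> shift tool xy (if tool x=-X) [-0.6 -1.1]
time: 27.17
position: [0.6401, -0.0047, 0.1521]
tool_rot: [-0.005, 3.142, 0.0]
ft_force: [-0.2, 0.5, -0.3]
grip_width: 0.649
grip_force: 0.0
```

```bash
python3 -m crank '[[[0,0,30,0,-0.3],[0,0,30,0,-0.3],[0,0,20,0,-0.3],[0,0,10.5,0,-0.3],[0,0,0,0,-0.3],[0,0,0,0,1],[0,0,0,0,1],[0,0,0,0,1],[0,0,0,0,1],[0,0,0,0,1]]]'
python3 -m crank '[[[0,0,0,0,1],[0,0,0,0,1],[0,0,0,0,1],[0,0,-10,0,1],[0,0,-30,0,1],[0,0,-30,0,1],[14.5,-27.8,0,0,1],[14.5,-27.8,0,0,1],[14.5,-27.8,0,0,1],[14.5,-27.8,0,0,1]]]'
python3 -m crank '[[[14.5,-27.8,0,0,1],[14.5,-27.8,0,0,1],[14.5,-27.8,0,0,1],[14.5,-27.8,0,0,1],[14.5,-27.8,0,0,1],[14.5,-27.8,0,0,1],[14.5,-27.8,0,0,1],[14.5,-27.8,0,0,1],[0,0,0,0,1],[0,0,0,0,1]]]'
python3 -m crank '[[[0,0,25,0,1],[0,0,25,0,1],[0,0,25,0,1],[0,0,10,0,1],[0,0,5,0,1],[0,0,0,0,1],[0,0,0,0,1]]]'
```

```text
time: 28.0
position: [0.6408, -0.0047, 0.0627]
tool_rot: [-0.005, 3.14, 0.001]
ft_force: [0.9, 0.0, -0.3]
grip_width: 0.356
grip_force: 0.0
time: 28.83
position: [0.5818, -0.1172, 0.1325]
tool_rot: [-0.006, 3.141, 0.0]
ft_force: [0.3, -0.0, -0.7]
grip_width: 0.242
grip_force: 15.0
time: 29.67
position: [0.4655, -0.3414, 0.1323]
tool_rot: [0.003, 3.141, -0.001]
ft_force: [0.9, 0.8, -0.2]
grip_width: 0.248
grip_force: 15.0
time: 30.25
position: [0.4682, -0.339, 0.0426]
tool_rot: [-0.006, 3.14, -0.001]
ft_force: [-0.1, -0.3, -0.4]
grip_width: 0.245
grip_force: 15.0
```

```bash
python3 -m crank '[[[0,0,4,0,1],[0,0,2.5,0,1],[0,0,0,0,-0.3],[0,0,0,0,-0.3],[0,0,0,0,-0.3],[0,0,0,0,-0.3],[0,0,0,0,-0.3],[0,0,0,0,-0.3],[0,0,-30,0,-0.3],[0,0,-35,0,-0.3]]]'
python3 -m crank '[[[0,0,-35,0,-0.3],[0,0,-20,0,-0.3],[-5,30,0,0,-0.3],[-5,30,0,0,-0.3],[-5,30,0,0,-0.3],[-5,30,0,0,-0.3],[-5,30,0,0,-0.3],[-5,30,0,0,-0.3],[-5,30,0,0,-0.3],[-5,30,0,0,-0.3]]]'
python3 -m crank '[[[-5,30,0,0,-0.3],[-5,30,0,0,-0.3],[-5,30,0,0,-0.3],[-5,30,0,0,-0.3],[-5,30,0,0,-0.3],[-5,30,0,0,-0.3],[-5,30,0,0,-0.3],[-5,30,0,0,-0.3],[-5,30,0,0,-0.3],[0,0,0,0,-0.3]]]'
python3 -m crank '[[[0,0,0,0,-0.3],[0,0,0,0,-0.3]]]' >/dev/null
python3 - <<'E'
from h import *
wfind([556,216],25,.003)
E
```

```text
time: 31.08
position: [0.4651, -0.3375, 0.0982]
tool_rot: [0.005, -3.136, -0.004]
ft_force: [1.0, 0.8, 1.0]
grip_width: 0.642
grip_force: 0.0
time: 31.92
position: [0.5064, -0.0973, 0.1553]
tool_rot: [-0.005, 3.141, 0.0]
ft_force: [0.6, 0.3, -0.5]
grip_width: 0.65
grip_force: 0.0
time: 32.75
position: [0.55, 0.1797, 0.1548]
tool_rot: [-0.019, 3.141, 0.006]
ft_force: [-1.7, 0.5, 0.3]
grip_width: 0.652
grip_force: 0.0
t32.9 [550.5 170.5 154.9] toolx deg -179.8 tilt [-0.    -0.001] w 0.646 f 0.0 [-0.1 -0.3 -0.8]
found [560.4 217. ] size [54.4 54.3] ang 75.5 px [334 200] [407 272] -> shift tool xy (if tool x=-X) [-9.8 46.5]
```

```bash
python3 -m crank '[[[-4.5,23,10,0,-0.3],[-4.5,23,10,0,-0.3],[0,0,30,0,-0.3],[0,0,30,0,-0.3],[0,0,25,0,-0.3],[0,0,20,0,-0.3],[0,0,0,0,-0.3],[0,0,0,0,1],[0,0,0,0,1],[0,0,0,0,1]]]' 15
python3 -m crank '[[[0,0,0,0,1],[0,0,0,0,1],[0,0,0,0,1],[0,0,0,0,1],[0,0,0,0,1],[0,0,0,0,1]]]'
python3 -m crank '[[[0,0,-15,0,1],[0,0,-30,0,1],[0,0,-30,0,1],[0,0,-25,0,1],[0,0,0,0,1],[0,0,0,0,1]]]'
python3 - <<'E'
from h import *
wfind([559,218],25,.1)
E
```

```text
time: 33.8
position: [0.5605, 0.2172, 0.0319]
tool_rot: [-0.004, 3.139, 0.002]
ft_force: [-0.1, 0.5, -0.0]
grip_width: 0.507
grip_force: 0.0
time: 34.3
position: [0.5596, 0.2175, 0.0307]
tool_rot: [-0.005, 3.141, 0.0]
ft_force: [-0.7, 0.2, 4.9]
grip_width: 0.246
grip_force: 15.0
time: 34.8
position: [0.5602, 0.2178, 0.1313]
tool_rot: [-0.005, 3.139, 0.002]
ft_force: [-0.2, -0.0, -1.4]
grip_width: 0.245
grip_force: 15.0
t34.8 [560.2 217.8 131.3] toolx deg -179.8 tilt [0.003 0.001] w 0.245 f 15.0 [-0.2 -0.  -1.4]
found [555.8 219.6] size [53.9 44.4] ang 75.7 px [261 218] [377 302] -> shift tool xy (if tool x=-X) [4.5 1.8]
```

```bash
python3 -m crank '[[[-10,-27.8,0,0,1],[-10,-27.8,0,0,1],[-10,-27.8,0,0,1],[-10,-27.8,0,0,1],[-10,-27.8,0,0,1],[-10,-27.8,0,0,1],[-10,-27.8,0,0,1],[-10,-27.8,0,0,1],[0,0,0,0,1],[0,0,0,0,1]]]'
python3 -m crank '[[[0,0,20,0,1],[0,0,20,0,1],[0,0,18,0,1],[0,0,0,0,1],[0,0,0,0,1],[0,0,0,0,1]]]'
python3 - <<'E'
from h import *
wfind([640,-5],25,.045)
E
```

```text
time: 35.68
position: [0.6389, -0.008, 0.1276]
tool_rot: [-0.003, -3.138, 0.003]
ft_force: [-1.1, 1.9, -1.6]
grip_width: 0.244
grip_force: 15.0
time: 36.18
position: [0.6402, -0.0038, 0.0723]
tool_rot: [-0.007, 3.142, 0.001]
ft_force: [-0.1, 0.7, -0.8]
grip_width: 0.254
grip_force: 15.0
t36.2 [640.2  -3.8  72.3] toolx deg -179.7 tilt [0. 0.] w 0.254 f 15.0 [-0.1  0.7 -0.8]
found [634.3  -2.1] size [52.4 43.3] ang 75.6 px [261 218] [377 302] -> shift tool xy (if tool x=-X) [5.9 1.6]
```

```bash
python3 -m crank '[[[0,-1,4,0,1],[0,0,3.5,0,1],[0,0,2,0,1],[0,0,0,0,1],[0,0,0,0,-0.3],[0,0,0,0,-0.3],[0,0,0,0,-0.3],[0,0,0,0,-0.3],[0,0,0,0,-0.3],[0,0,0,0,-0.3]]]'
python3 -m crank '[[[0,0,-30,0,-0.3],[0,0,-30,0,-0.3],[0,0,-30,0,-0.3],[0,0,0,0,-0.3],[0,0,0,0,-0.3],[0,0,0,0,-0.3],[0,0,0,0,-0.3],[0,0,0,0,-0.3],[0,0,0,0,-0.3],[0,0,0,0,-0.3]]]' >/dev/null
python3 - <<'E'
from h import *
wfind([640,-5],25,.033)
E
python3 -m crank '[[[0,0,0,0,-0.3],[0,0,0,0,-0.3],[0,0,0,0,-0.3],[0,0,0,0,-0.3],[0,0,0,0,-0.3],[0,0,0,0,-0.3],[0,0,0,0,-0.3],[0,0,0,0,-0.3],[0,0,0,0,-0.3],[0,0,0,0,-0.3]]]'
```

```text
time: 37.07
position: [0.6403, -0.0057, 0.0628]
tool_rot: [-0.005, 3.141, 0.0]
ft_force: [0.1, -0.5, -0.4]
grip_width: 0.603
grip_force: 0.0
t37.9 [639.7  -5.7 151.6] toolx deg -179.8 tilt [-0.001 -0.   ] w 0.649 f 0.0 [ 1.1 -0.1  0.9]
found [640.2  -5.9] size [51.5 54.5] ang 75.6 px [275 195] [356 276] -> shift tool xy (if tool x=-X) [-0.5 -0.2]
time: 38.78
position: [0.6401, -0.0057, 0.1526]
tool_rot: [-0.005, 3.141, 0.0]
ft_force: [-0.2, 0.9, 0.1]
grip_width: 0.653
grip_force: 0.0
```

```bash
python3 -m crank '[[[0,0,30,0,-0.3],[0,0,30,0,-0.3],[0,0,20,0,-0.3],[0,0,11,0,-0.3],[0,0,0,0,-0.3],[0,0,0,0,1],[0,0,0,0,1],[0,0,0,0,1],[0,0,0,0,1],[0,0,0,0,1]]]'
python3 -m crank '[[[0,0,0,0,1],[0,0,0,0,1],[0,0,0,0,1],[0,0,-10,0,1],[0,0,-30,0,1],[0,0,-30,0,1],[12.1,-27.7,0,0,1],[12.1,-27.7,0,0,1],[12.1,-27.7,0,0,1],[12.1,-27.7,0,0,1]]]'
python3 -m crank '[[[12.1,-27.7,0,0,1],[12.1,-27.7,0,0,1],[12.1,-27.7,0,0,1],[12.1,-27.7,0,0,1],[0,0,0,0,1],[0,0,0,0,1],[0,0,25,0,1],[0,0,25,0,1],[0,0,20,0,1],[0,0,0,0,1]]]'
python3 -m crank '[[[0,0,10,0,1],[0,0,8,0,1],[0,0,4,0,1],[0,0,0,0,1],[0,0,0,0,1]]]'
```

```text
time: 39.62
position: [0.6408, -0.0057, 0.0628]
tool_rot: [-0.005, 3.14, 0.0]
ft_force: [-0.3, -0.3, 0.1]
grip_width: 0.356
grip_force: 0.0
time: 40.45
position: [0.5913, -0.1177, 0.1323]
tool_rot: [-0.006, 3.141, 0.0]
ft_force: [0.5, 0.1, -1.3]
grip_width: 0.248
grip_force: 15.0
time: 41.28
position: [0.5415, -0.2245, 0.0574]
tool_rot: [0.009, -3.134, -0.005]
ft_force: [-0.7, -0.5, -1.7]
grip_width: 0.249
grip_force: 15.0
time: 41.7
position: [0.5444, -0.2277, 0.04]
tool_rot: [-0.005, 3.141, -0.0]
ft_force: [0.1, 0.5, -1.0]
grip_width: 0.246
grip_force: 15.0
```

```bash
python3 -m crank '[[[0,0,3,0,1],[0,0,1,0,1],[0,0,0,0,-0.3],[0,0,0,0,-0.3],[0,0,0,0,-0.3],[0,0,0,0,-0.3],[0,0,0,0,-0.3],[0,0,0,0,-0.3],[0,0,-30,0,-0.3],[0,0,-35,0,-0.3]]]'
python3 -m crank '[[[0,0,-35,0,-0.3],[0,0,-20,0,-0.3],[4.5,29,0,0,-0.3],[4.5,29,0,0,-0.3],[4.5,29,0,0,-0.3],[4.5,29,0,0,-0.3],[4.5,29,0,0,-0.3],[4.5,29,0,0,-0.3],[4.5,29,0,0,-0.3],[4.5,29,0,0,-0.3]]]'
python3 -m crank '[[[4.5,29,0,0,-0.3],[4.5,29,0,0,-0.3],[4.5,29,0,0,-0.3],[4.5,29,0,0,-0.3],[4.5,29,0,0,-0.3],[4.5,29,0,0,-0.3],[4.5,29,0,0,-0.3],[4.5,29,0,0,-0.3],[4.5,29,0,0,-0.3],[4.5,29,0,0,-0.3]]]'
python3 -m crank '[[[4.5,29,0,0,-0.3],[0,0,0,0,-0.3],[0,0,0,0,-0.3],[0,0,0,0,-0.3]]]' >/dev/null
python3 - <<'E'
from h import *
wfind([455,350],29,.003,"w7")
E
```

```text
time: 42.53
position: [0.5416, -0.2267, 0.0984]
tool_rot: [0.005, -3.135, -0.002]
ft_force: [0.8, -1.1, 1.0]
grip_width: 0.64
grip_force: 0.0
time: 43.37
position: [0.5069, 0.0056, 0.1558]
tool_rot: [-0.005, 3.141, 0.0]
ft_force: [0.8, -0.5, -0.6]
grip_width: 0.652
grip_force: 0.0
time: 44.2
position: [0.461, 0.2954, 0.1557]
tool_rot: [-0.005, 3.141, 0.0]
ft_force: [0.3, 0.6, -0.6]
grip_width: 0.653
grip_force: 0.0
t44.5 [457.  322.3 155.4] toolx deg -179.8 tilt [ 0.    -0.001] w 0.655 f 0.0 [-0.1  0.1 -0.5]
found [458.9 351.6] size [63.3 60.3] ang 25.0 px [305 182] [395 273] -> shift tool xy (if tool x=-X) [-2.  29.3]
```

View pics/w7.png

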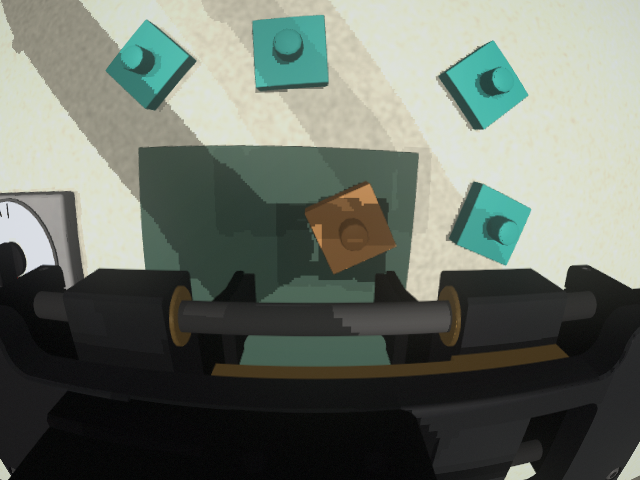

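Stopper58 is at (350,228) on the mat, and the turquoise look-alikes are clear of the fingers.

```bash
python3 -m crank '[[[-0.5,14.5,10,0,-0.3],[-0.5,14.5,10,0,-0.3],[0,0,30,0,-0.3],[0,0,30,0,-0.3],[0,0,25,0,-0.3],[0,0,20,0,-0.3],[0,0,0,0,-0.3],[0,0,0,0,1],[0,0,0,0,1],[0,0,0,0,1]]]' 22
python3 -m crank '[[[0,0,0,0,1],[0,0,0,0,1],[0,0,0,0,1],[0,0,0,0,1],[0,0,0,0,1],[0,0,0,0,1]]]'
python3 -m crank '[[[0,0,-15,0,1],[0,0,-30,0,1],[0,0,-30,0,1],[0,0,-25,0,1],[0,0,0,0,1],[0,0,0,0,1]]]'
python3 - <<'E'
from h import *
wfind([458,351],29,.1)
E
```

```text
time: 45.42
position: [0.4587, 0.3522, 0.0322]
tool_rot: [-0.004, 3.14, 0.002]
ft_force: [1.0, 0.6, -0.7]
grip_width: 0.501
grip_force: 0.0
time: 45.92
position: [0.4579, 0.3522, 0.0311]
tool_rot: [-0.005, 3.141, 0.001]
ft_force: [-0.4, -1.3, 4.0]
grip_width: 0.247
grip_force: 22.0
time: 46.42
position: [0.4583, 0.3527, 0.1316]
tool_rot: [-0.005, 3.14, 0.003]
ft_force: [-0.6, -0.1, -2.1]
grip_width: 0.243
grip_force: 22.0
t46.4 [458.3 352.7 131.6] toolx deg -179.8 tilt [0.002 0.002] w 0.243 f 22.0 [-0.6 -0.1 -2.1]
found [462.1 351.6] size [85.2 79.8] ang 1.2 px [237 203] [386 350] -> shift tool xy (if tool x=-X) [-3.9 -1. ]
```

```bash
python3 -m crank '[[[-14,-27.5,0,0,1],[-14,-27.5,0,0,1],[-14,-27.5,0,0,1],[-14,-27.5,0,0,1],[-14,-27.5,0,0,1],[-14,-27.5,0,0,1],[-14,-27.5,0,0,1],[-14,-27.5,0,0,1],[-14,-27.5,0,0,1],[-14,-27.5,0,0,1]]]'
python3 -m crank '[[[-14,-27.5,0,0,1],[-14,-27.5,0,0,1],[-14,-27.5,0,0,1],[0,0,0,0,1],[0,0,20,0,1],[0,0,20,0,1],[0,0,18,0,1],[0,0,0,0,1],[0,0,0,0,1],[0,0,0,0,1]]]'
python3 - <<'E'
from h import *
wfind([640,-5],25,.045,"w8")
E
```

```text
time: 47.3
position: [0.5974, 0.0759, 0.1279]
tool_rot: [0.005, -3.137, 0.001]
ft_force: [0.5, 0.8, -1.1]
grip_width: 0.246
grip_force: 22.0
time: 48.13
position: [0.6407, -0.0048, 0.0724]
tool_rot: [0.005, -3.141, 0.0]
ft_force: [-0.7, 0.0, -0.9]
grip_width: 0.243
grip_force: 22.0
t48.1 [640.7  -4.8  72.4] toolx deg -179.8 tilt [-0.001 -0.   ] w 0.243 f 22.0 [-0.7  0.  -0.9]
found [642.7  -5.8] size [81.9 77.9] ang 1.1 px [237 204] [386 349] -> shift tool xy (if tool x=-X) [-2.  -1.1]
```

View pics/w8.png

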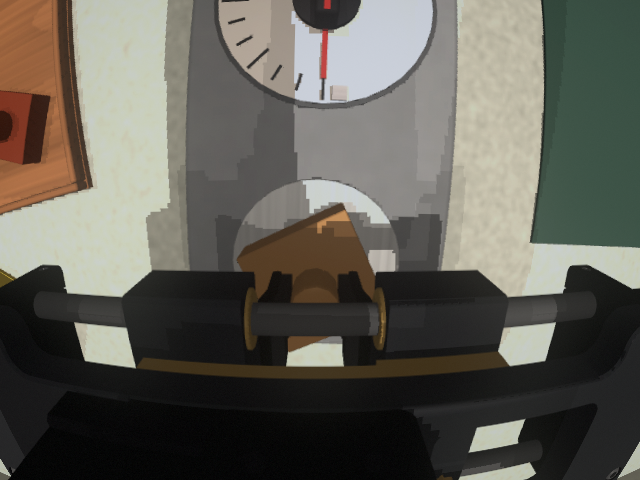

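Stopper58 is held level over the pan (centre about (312,275)), and the pointer is still on the zero mark. I'll set it down.

```bash
python3 -m crank '[[[0,0,4,0,1],[0,0,3.5,0,1],[0,0,2,0,1],[0,0,0,0,1],[0,0,0,0,-0.3],[0,0,0,0,-0.3],[0,0,0,0,-0.3],[0,0,0,0,-0.3],[0,0,0,0,-0.3],[0,0,0,0,-0.3]]]'
python3 -m crank '[[[0,0,-30,0,-0.3],[0,0,-30,0,-0.3],[0,0,-30,0,-0.3],[0,0,0,0,-0.3],[0,0,0,0,-0.3],[0,0,0,0,-0.3],[0,0,0,0,-0.3],[0,0,0,0,-0.3],[0,0,0,0,-0.3],[0,0,0,0,-0.3]]]' >/dev/null
python3 - <<'E'
from h import *
wfind([640,-5],29,.032,"w9")
E
python3 -m crank '[[[0,0,0,0,-0.3],[0,0,0,0,-0.3],[0,0,0,0,-0.3],[0,0,0,0,-0.3],[0,0,0,0,-0.3],[0,0,0,0,-0.3],[0,0,0,0,-0.3],[0,0,0,0,-0.3],[0,0,0,0,-0.3],[0,0,0,0,-0.3]]]'
```

```text
time: 49.02
position: [0.641, -0.0048, 0.0633]
tool_rot: [-0.005, 3.141, 0.0]
ft_force: [-0.8, -0.4, 0.4]
grip_width: 0.603
grip_force: 0.0
t49.9 [640.4  -4.8 152.1] toolx deg -179.8 tilt [-0.002 -0.   ] w 0.649 f 0.0 [-0.6 -0.  -0.2]
found [642.1  -5.8] size [62.5 60. ] ang 25.1 px [263 185] [365 287] -> shift tool xy (if tool x=-X) [-1.7 -1. ]
time: 50.73
position: [0.6408, -0.0048, 0.1531]
tool_rot: [-0.005, 3.141, 0.0]
ft_force: [0.6, 0.1, 0.1]
grip_width: 0.652
grip_force: 0.0
```

View pics/w9.png

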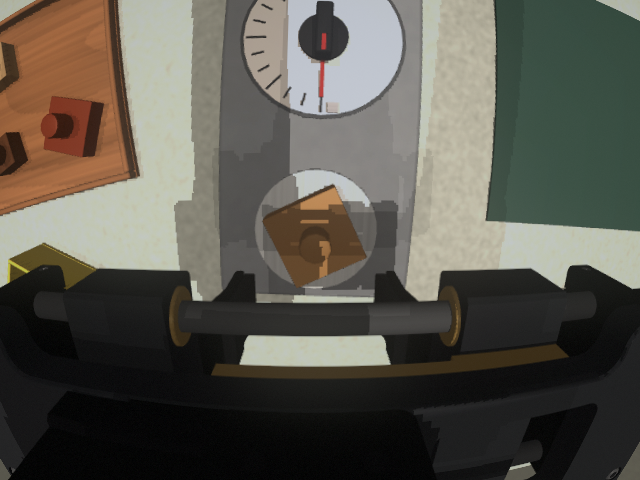

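The block lies wholly inside the pan circle and the pointer is at zero. I'll regrip it and take it to the last tray slot.

```bash
python3 -m crank '[[[-0.5,0,30,0,-0.3],[0,0,30,0,-0.3],[0,0,20,0,-0.3],[0,0,11,0,-0.3],[0,0,0,0,-0.3],[0,0,0,0,1],[0,0,0,0,1],[0,0,0,0,1],[0,0,0,0,1],[0,0,0,0,1]]]'
python3 -m crank '[[[0,0,0,0,1],[0,0,0,0,1],[0,0,0,0,1],[0,0,-10,0,1],[0,0,-30,0,1],[0,0,-30,0,1],[19.2,-23.9,0,0,1],[19.2,-23.9,0,0,1],[19.2,-23.9,0,0,1],[19.2,-23.9,0,0,1]]]'
python3 -m crank '[[[19.2,-23.9,0,0,1],[19.2,-23.9,0,0,1],[19.2,-23.9,0,0,1],[19.2,-23.9,0,0,1],[19.2,-23.9,0,0,1],[19.2,-23.9,0,0,1],[0,0,0,0,1],[0,0,25,0,1],[0,0,25,0,1],[0,0,20,0,1]]]'
python3 -m crank '[[[0,0,10,0,1],[0,0,8,0,1],[0,0,4,0,1],[0,0,0,0,1],[0,0,0,0,1]]]'
```

```text
time: 51.57
position: [0.642, -0.0048, 0.0633]
tool_rot: [-0.005, 3.14, 0.0]
ft_force: [0.3, -0.0, -0.3]
grip_width: 0.358
grip_force: 0.0
time: 52.4
position: [0.5637, -0.1016, 0.1327]
tool_rot: [-0.006, 3.141, 0.0]
ft_force: [0.1, -0.9, -1.7]
grip_width: 0.242
grip_force: 22.0
time: 53.23
position: [0.4497, -0.2443, 0.0614]
tool_rot: [-0.004, 3.141, 0.001]
ft_force: [-0.0, 0.0, -2.2]
grip_width: 0.242
grip_force: 22.0
time: 53.65
position: [0.4508, -0.2447, 0.0409]
tool_rot: [-0.005, 3.14, -0.001]
ft_force: [0.1, -0.2, -1.7]
grip_width: 0.246
grip_force: 22.0
```

```bash
python3 -m crank '[[[0,0,3,0,1],[0,0,1,0,1],[0,0,0,0,-0.3],[0,0,0,0,-0.3],[0,0,0,0,-0.3],[0,0,0,0,-0.3],[0,0,0,0,-0.3],[0,0,0,0,-0.3],[0,0,-30,0,-0.3],[0,0,-35,0,-0.3]]]'
python3 -m crank '[[[0,0,-35,0,-0.3],[0,0,-35,0,-0.3],[0,0,-35,0,-0.3],[-8,30,0,0,-0.3],[-8,30,0,0,-0.3],[-8,30,0,0,-0.3],[-8,30,0,0,-0.3],[-8,30,0,0,-0.3],[-8,30,0,0,-0.3],[-8,30,0,0,-0.3]]]'
python3 -m crank '[[[0,30,0,0,-0.3],[0,30,0,0,-0.3],[0,30,0,0,-0.3],[0,30,0,0,-0.3],[0,30,0,0,-0.3],[0,30,0,0,-0.3],[0,30,0,0,-0.3],[0,0,0,0,-0.3],[0,0,0,0,-0.3],[0,0,0,0,-0.3]]]'
python3 - <<'E'
from h import *
t=get_image("top");p=t["pixels"][:,:,::-1]
cv2.imwrite("pics/end.png",cv2.resize(p[110:330,160:560],None,fx=2,fy=2,interpolation=cv2.INTER_CUBIC))
E
```

```text
time: 54.48
position: [0.4477, -0.2434, 0.0993]
tool_rot: [0.005, -3.135, -0.003]
ft_force: [1.5, 0.1, -0.2]
grip_width: 0.64
grip_force: 0.0
time: 55.32
position: [0.5055, -0.0328, 0.2062]
tool_rot: [-0.005, 3.141, 0.0]
ft_force: [0.3, 0.3, 0.2]
grip_width: 0.647
grip_force: 0.0
time: 56.15
position: [0.5048, 0.175, 0.2059]
tool_rot: [0.005, -3.141, 0.001]
ft_force: [-0.3, -1.7, -0.6]
grip_width: 0.648
grip_force: 0.0
```

View pics/end.png

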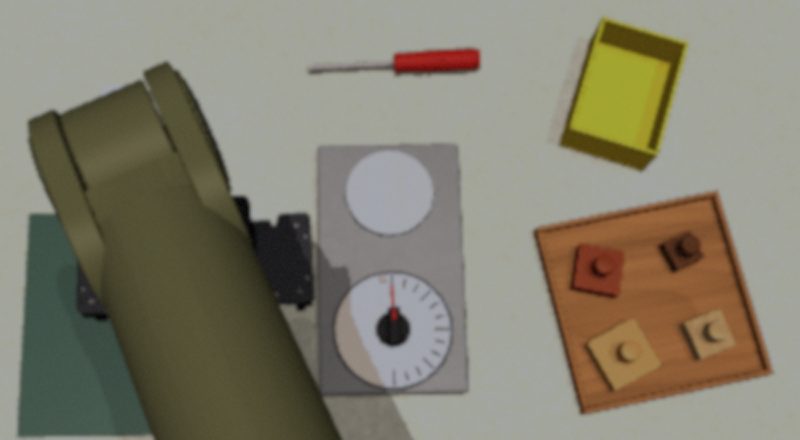

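All four stoppers stand upright in the tray, at (598,268), (682,250), (625,352) and (708,335). The pointer is at zero at (392,290) and the pan is empty. I'll hand in the job.

```bash
python3 -c "
from bench import job
print(job.close_job())"
```

```text
the job is handed in; nothing more can be done
None
```

The job is handed in: the pointer is back at zero, and all four stoppers were weighed smallest first and now stand upright in the tray; the screwdriver, jar, yellow bin and turquoise look-alikes were left alone.

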